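# Unload the locked sample carriage of a bench photometer into a divided crate

### The job

Unload the photometer: take the release pin out of its stand, press the recessed lock button in the end block of the sample carriage with it and, keeping the button held down with the pin all the way, push the carriage out of the instrument to its stop. Stand the pin back upright in its stand, then stand every sample vial from the carriage upright on the floor of a free cell of the divided crate, one to a cell, leaving the bottle that is already in the crate in its place. Finally push the empty carriage fully home until it locks; do not knock over any vial or any of the glassware and bottles standing about, and leave those where they are.

Things in the scene. Friction and masses are not known exactly. Their poses are not given: they have to be found in the camera images.
- photometer: Bench photometer, fixed: white case 112 mm tall, over its x -70 to +156, y 0 to +200 mm. Origin on the bench under the mouth of its sample port, on the carriage's centre line; the carriage comes out of the port towards its -y. A low bed (70 mm wide, 14 mm high, with side rails 28 mm high, 61 mm apart) carries the carriage and reaches out to y -235 mm.
- carriage (a joint): Sample carriage, m: 0 = home, locked; 0.175 = out at its stop, along the photometer's -y. Friction 1.2 N. Behind its end block four wells 33 mm wide, centres at photometer x 0, y 19, 57, 95, 133 mm less this value; walls up to 38 mm, floor 20 mm above the bench. With the button up, notches at 0, 38, 76, 114 mm (2 mm play) stop it going out; inwards it clicks over them (5 N) and locks at home.
- lock_button (a joint): Lock button, how far it is pressed, in m: 0 = up (locked), 0.006 = fully down. It frees the carriage from about 4 mm down; the spring pushes with 1 N when up and 4 N fully down. It moves with the carriage.
- recess (a point): Centre of the mouth of the recess: a round vertical hole 13 mm wide in the top of the carriage's grey end block, 60 mm above the bench; the lock button is at its bottom. Its wall is solid: a pin in it can push the carriage along. The end block (48 mm wide, 54 mm long) stands outside the case even when home; the recess is 34 mm from the case then. Moves with the carriage; axes as the photometer's.
- lock_button_top (a point): Centre of the top of the lock button (11 mm wide, black): when up it lies 8 mm below the mouth of the recess (52 mm above the bench), fully pressed 14 mm below it.
- end_face (a point): Centre of the outer end face of the carriage's end block (the face that looks to the photometer's -y, 48 mm wide, 14 to 60 mm above the bench), 44 mm above the bench: push here to send the carriage home. Axes as the photometer's.
- pin: Release pin, loose, 60 g: a round steel shaft 6 mm thick and 50 mm long below a square black handle 18 x 18 x 64 mm with steel bands. Origin at the tip of the shaft, z up along it to the handle (handle from z = 50 to 114 mm). x and y are square to the handle's sides. At the start it stands in its stand.
- pin_tip (a point): The point of the release pin's shaft.
- pin_grip (a point): On the axis of the release pin's handle, 90 mm above the tip (24 mm below the handle's top): where to grip it.
- stand_hole (a point): Centre of the hole's mouth on top of the pin's stand: a loose wooden block 56 x 56 x 52 mm (0.6 kg) with a round vertical hole 14 mm wide right through. The pin's shaft goes down the hole and the handle's foot rests on the block's top, 52 mm above the bench. z up, x and y square to the block. The stand may be nudged about.
- crate: Divided crate, loose, white, 0.5 kg, 114 (x) x 130 (y) x 46 mm high, open above; floor and walls 4 mm thick. Origin in the middle of its underside, z up. 2 (along x) by 3 (along y) cells, each 38 x 38 mm, their centres at x = -34 and +34 mm, y = -42, 0 and +42 mm, their floor at z = 4 mm; between the two rows runs a solid carrying rib 30 mm wide, as high as the walls. It may be nudged about.
- stock_mid (a point): Centre (half-way up) of the stock bottle that already stands in the crate's corner cell at +x, +y: white with a narrower grey cap, 30 mm wide, 80 mm tall. It stays there.
- vial0_mid (a point): Centre (half-way up) of sample vial 0: upright brown glass vial with a black screw cap, 28 mm wide all the way up, 72 mm tall, 50 g. At the start it stands in well 0 of the carriage, inside the case, foot 20 mm above the bench; any of the four may be absent.
- vial1_mid (a point): Centre (half-way up) of sample vial 1: upright brown glass vial with a black screw cap, 28 mm wide all the way up, 72 mm tall, 50 g. At the start it stands in well 1 of the carriage, inside the case, foot 20 mm above the bench; any of the four may be absent.
- vial2_mid (a point): Centre (half-way up) of sample vial 2: upright brown glass vial with a black screw cap, 28 mm wide all the way up, 72 mm tall, 50 g. At the start it stands in well 2 of the carriage, inside the case, foot 20 mm above the bench; any of the four may be absent.
- vial3_mid (a point): Centre (half-way up) of sample vial 3: upright brown glass vial with a black screw cap, 28 mm wide all the way up, 72 mm tall, 50 g. At the start it stands in well 3 of the carriage, inside the case, foot 20 mm above the bench; any of the four may be absent.
- flask: Bystander: conical glass flask 64 mm wide, 92 mm tall; origin in the middle of its foot. Leave it.
- reagent: Bystander: white reagent bottle with a blue cap, 68 mm wide, 150 mm tall; origin in the middle of its foot. Leave it.
- beaker: Bystander: glass beaker 60 mm wide, 70 mm tall; origin in the middle of its foot. Leave it.
There are look-alikes about, which are no part of the job. Leave any blue look-alike of the part that bears stand_hole alone.

How it is judged:
By the outcome, as a careful person would: the job done as asked, in the order asked, and still so for the second after the job is handed in, with the robot touching nothing.
Of vial0, vial1, vial2, vial3 only 2 to 4 are there at a start; the rules pass over those that are not, and their reading is None.
At some moment in a run one of crate, stand may be knocked a few centimetres aside while the robot is not near it.
It also fails if it takes over 210 s, if anything falls off the work surface, if the arm or the gripper's body presses on something with over 40 N, if the wrist force passes 120 N, or if a joint passes its speed limit or range.

### The arm

A 7-joint arm with a two-finger parallel gripper is mounted at the origin on the work surface. World frame = base frame: x ahead of the robot, y to its left, z up, the work surface at z = 0. Lengths are in m, angles in rad, forces in N, time in s.
With the tool pointing down it reaches from about 0.375 to 0.925 m from the base axis. Payload 3.1 kg.
Tool frame: the origin (TCP) lies between the finger pads; the fingertips stand 19 mm ahead of it and the grasp point (between the pads) is the TCP; z points along the fingers, y is the direction in which the jaws open and shut (so a half turn about z gives the same grasp; the last joint's range is limited). The gripper opens to 85 mm and grips with 20 to 120 N. Pads are 22 mm wide; open, the fingers measure 114 mm over their backs; the gripper's body (76 mm by 85 mm) begins 54 mm behind the grasp point. The pads swing forward as they close: fully open they stand 13 mm farther back than shut.
Start: joints at [-1.342, 0.383, 0.044, 1.598, -0.018, 1.161, -0.05], TCP at [0.209, 0.616, 0.25] pointing down, gripper open.
Joint ranges: [-2.61, 2.61], [-0.41, 2.15], [-1.48, 1.57], [0, 2.5], [-1.57, 4.71], [0.05, 1.97], [-2.85, 2.85]. Speed limits (rad/s): [2.79, 2.79, 3.14, 3.14, 3.14, 3.14, 3.14].

### API

Orientations are given as a unit quaternion [x, y, z, w].
In Python, from bench import move_ptp, movel, move_j, move_gripper, pause, inverse_kinematics, read_camera, camera_params, MotionError, sign_off, look_for, tip_of, read_time_s, read_qpos, read_joint_vel, read_effort, read_eef_pos, read_tcp_rot, read_ft_force, read_ft_torque, read_finger_gap gives the robot as it stands. Calls block until the motion is done:
- move_ptp(position, orientation): joint-space move of the TCP to a pose.
- movel(position, orientation=None, speed=0.15): straight line of the TCP; orientation=None keeps the orientation; speed is the mean speed in m/s.
- move_j(angles): joint-space move.
- move_gripper(opening, effort=None): finger opening in m; effort is the grip in N (None keeps the last); returns when the fingers have stopped.
- pause(seconds).
- inverse_kinematics(position, orientation): joint angles nearest the present ones, or None.
- read_camera(name): name is "side" or "top"; returns the picture (400x640x3 uint8, red, green, blue); there is no depth.
- camera_params(name): a dict with "K" (3x3 intrinsics, pixels), "dist_coeffs" ([k1, k2, p1, p2, k3] as OpenCV has them; the pictures are not rectified), "camera_from_world" (4x4, takes a point from world to camera coordinates). Camera axes: x right, y down, z forward; pixel columns grow to the right and rows downward; lengths in m; the calibration is good to about 2 mm. A picture is of the moment at which its call begins. camera_params takes no time and is no camera call.
A pose or a line that the arm cannot do raises MotionError and nothing moves.
- sign_off(): hands the job in, once; it reports no verdict.
Trained networks look in the newest picture that a camera, given by its name, has taken for a name from the list of things; names that differ only in an ending like _2 or _b are one class to them, and where a whole thing is asked for, a point or a joint stands for the part that bears it (a point fixed in the world has none). Each returns a list of dicts, best first, with "confidence" (0 to 1); they miss things now and then, are a little off and sometimes report something else, mostly with a low value. They report only what shows in the picture. A call takes as long as a camera call. They do not tell look-alikes from the thing itself.
- look_for(camera, name): "at" ([column, row] in pixels, amid what is visible of it).
- tip_of(camera, name): "at" ([column, row] in pixels: a listed point, or the origin of a listed thing).
Readings, each from a call of its own:
- read_time_s(): time.
- read_qpos(): joint angles.
- read_joint_vel(): joint speeds.
- read_effort(): joint torques, N m.
- read_eef_pos(): TCP position.
- read_tcp_rot(): TCP orientation.
- read_ft_force(): force on the tool from outside, world axes, zero at the start.
- read_ft_torque(): the same for the moment, N m.
- read_finger_gap(): finger opening in m.
Only numpy, scipy, OpenCV 4.12 (cv2) and the standard library are available. Lean on these libraries where they do the work, as an engineer would, in place of code of your own. Each camera call takes 0.05 s, during which the arm holds its last target.

## Working session

There is one attempt and no reset: what is moved stays moved. The work goes in short steps, each a Python script; the robot and the scene stay as the last script left them, time stands still between calls to the robot, and variables do not carry over. Pictures are saved under pics/ and viewed, and the job is handed in when it is done.

```bash
ls; mkdir -p pics; python3 - <<'E'
from bench import *
import cv2,numpy as np
for c in ("side","top"):
    im=read_camera(c); cv2.imwrite(f"pics/{c}0.png",im[:,:,::-1])
    p=camera_params(c); print(c,p["K"],p["dist_coeffs"]); print(np.round(p["camera_from_world"],4))
    for n in ["photometer","recess","lock_button_top","end_face","pin_tip","pin_grip","stand_hole","crate","stock_mid","vial0_mid","flask","reagent","beaker"]:
        print(c,n,[(np.round(d["at"],1).tolist(),round(d["confidence"],2)) for d in tip_of(c,n)][:4])
print(read_time_s(),read_tcp_rot())
E
```

```text
pics
side [[440.35295871   0.         320.72524596]
 [  0.         440.35295871 193.33318777]
 [  0.           0.           1.        ]] [0.01710561 0.         0.         0.         0.        ]
[[ 0.8445 -0.5355 -0.0057 -0.4765]
 [-0.2898 -0.4481 -0.8457  0.2242]
 [ 0.4503  0.7159 -0.5336  0.8574]
 [ 0.      0.      0.      1.    ]]
side photometer [([292.9, 190.5], 0.69), ([425.1, 262.8], 0.17)]
side recess [([298.9, 180.0], 0.58)]
side lock_button_top []
side end_face [([303.1, 182.5], 0.88)]
side pin_tip [([301.4, 183.8], 0.24)]
side pin_grip [([258.8, 191.1], 0.56)]
side stand_hole [([217.3, 194.8], 0.96), ([259.1, 202.3], 0.85), ([278.9, 224.1], 0.71)]
side crate [([357.2, 313.7], 0.55), ([301.5, 182.4], 0.53)]
side stock_mid [([356.3, 277.1], 0.65)]
side vial0_mid []
side flask [([210.5, 189.0], 0.93)]
side reagent [([424.1, 262.9], 0.86)]
side beaker [([406.7, 220.9], 0.74)]
top [[461.88653311   0.         314.51658613]
 [  0.         461.88653311 195.57233663]
 [  0.           0.           1.        ]] [-0.13142886  0.          0.          0.          0.        ]
[[ 0.0111 -0.9998  0.0186  0.008 ]
 [-0.9968 -0.0126 -0.0791  0.5643]
 [ 0.0793 -0.0176 -0.9967  0.9915]
 [ 0.      0.      0.      1.    ]]
top photometer [([256.1, 194.5], 0.66)]
top recess [([269.4, 191.5], 0.7)]
top lock_button_top [([268.2, 192.0], 0.36)]
top end_face [([277.5, 191.4], 0.81)]
top pin_tip []
top pin_grip [([289.9, 257.9], 0.47), ([381.1, 124.6], 0.22)]
top stand_hole [([289.7, 259.4], 0.77), ([240.9, 291.4], 0.73), ([335.1, 260.5], 0.61)]
top crate [([450.4, 249.9], 0.59)]
top stock_mid [([435.6, 155.0], 0.67), ([441.1, 235.2], 0.45)]
top vial0_mid []
top flask [([194.9, 279.0], 0.8)]
top reagent [([434.6, 154.8], 0.85)]
top beaker [([379.0, 125.1], 0.7)]
1.4 [ 1.62628932e-01  9.86687301e-01 -1.67265661e-05 -1.25045224e-05]
```

View pics/side0.png

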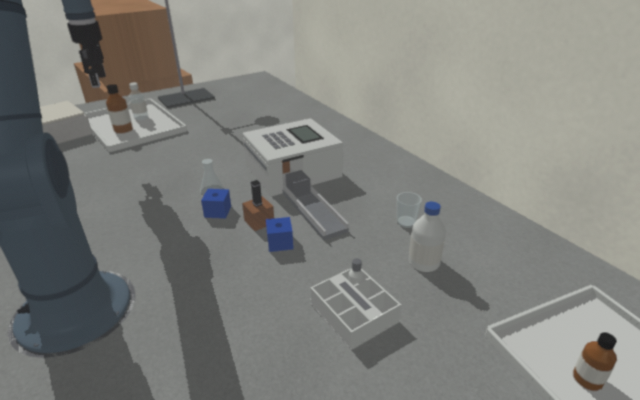

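View pics/top0.png

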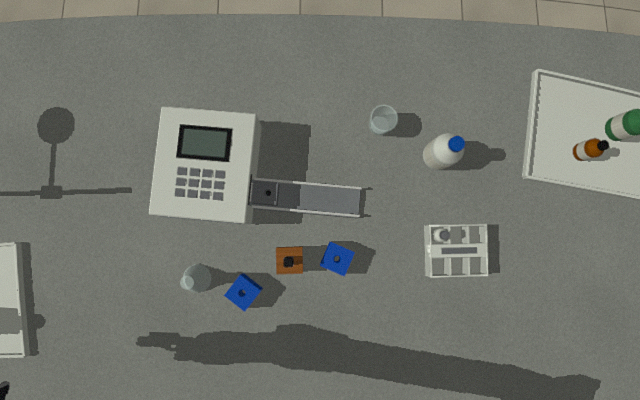

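```bash
cat > h.py <<'E'
from bench import *
import cv2,numpy as np
from scipy.spatial.transform import Rotation as R
P={c:camera_params(c) for c in ("side","top")}
def ray(c,px):
    p=P[c];K=np.array(p["K"]);d=np.array(p["dist_coeffs"]);T=np.array(p["camera_from_world"])
    u=cv2.undistortPoints(np.array([[px]],float),K,d)[0,0]
    v=T[:3,:3].T@np.array([u[0],u[1],1]);o=-T[:3,:3].T@T[:3,3]
    return o,v/np.linalg.norm(v)
def atz(c,px,z):
    o,v=ray(c,px);return o+v*(z-o[2])/v[2]
def tri(ps,pt):
    o1,v1=ray("side",ps);o2,v2=ray("top",pt)
    A=np.stack([v1,-v2],1);t=np.linalg.lstsq(A,o2-o1,rcond=None)[0]
    a=o1+t[0]*v1;b=o2+t[1]*v2
    return (a+b)/2,np.linalg.norm(a-b)
def proj(c,X):
    p=P[c];T=np.array(p["camera_from_world"])
    return cv2.projectPoints(np.atleast_2d(X).astype(float),cv2.Rodrigues(T[:3,:3])[0],T[:3,3],np.array(p["K"]),np.array(p["dist_coeffs"]))[0][:,0]
def crop(c,x0,x1,y0,y1,name,s=None,im=None,pts=[]):
    im=read_camera(c) if im is None else im
    im=im[:,:,::-1]
    s=s or min(780/(x1-x0),580/(y1-y0))
    o=cv2.resize(im[y0:y1,x0:x1],None,fx=s,fy=s,interpolation=cv2.INTER_CUBIC)
    for q in pts: cv2.circle(o,(int((q[0]+.5-x0)*s),int((q[1]+.5-y0)*s)),3,(0,0,255),1)
    cv2.imwrite("pics/"+name+".png",o)
def down(a):
    # tool down, jaw (tool y) direction at world angle a
    y=np.array([np.cos(a),np.sin(a),0]);z=np.array([0,0,-1.]);x=np.cross(y,z)
    return R.from_matrix(np.stack([x,y,z],1)).as_quat()
E
python3 - <<'E'
from h import *
crop("top",240,380,160,300,"t1"); crop("side",190,360,120,260,"s1")
crop("top",415,500,215,285,"t2"); crop("side",300,410,250,345,"s2")
for n,s,t,z in [("stand",(259.1,202.3),(289.7,259.4),.052),("blue1",(217.3,194.8),(240.9,291.4),.052),("blue2",(278.9,224.1),(335.1,260.5),.052),("recess",(298.9,180),(269.4,191.5),.06),("grip",(258.8,191.1),(289.9,257.9),.142),("endface",(303.1,182.5),(277.5,191.4),.044),("stock",(356.3,277.1),(441.1,235.2),.044),("photometer",(292.9,190.5),(256.1,194.5),0),("flask",(210.5,189),(194.9,279),0),("beaker",(406.7,220.9),(379,125.1),0)]:
    print(n,tri(s,t),atz("top",t,z),atz("side",s,z))
E
```

```text
stand (array([0.42773527, 0.06528409, 0.05828638]), np.float64(0.002981217517493807)) [0.42601279 0.06613531 0.052     ] [0.43275009 0.07344157 0.052     ]
blue1 (array([0.35893031, 0.16772464, 0.04901756]), np.float64(0.004564687738410708)) [0.3571903  0.16823341 0.052     ] [0.35942329 0.16156592 0.052     ]
blue2 (array([ 0.42796055, -0.03141686,  0.05236372]), np.float64(0.007285422758253618)) [ 0.42467429 -0.02982064  0.052     ] [ 0.43137911 -0.03270612  0.052     ]
recess (array([0.56835623, 0.11186657, 0.05291603]), np.float64(0.0020157726966382283)) [0.56863518 0.11083438 0.06      ] [0.56160875 0.10172421 0.06      ]
grip (array([0.43115071, 0.06454201, 0.08948653]), np.float64(0.00025324098406726816)) [0.43419281 0.06271289 0.142     ] [ 0.39794963 -0.01422625  0.142     ]
endface (array([0.56963889, 0.09410619, 0.05360266]), np.float64(3.534940243403562e-05)) [0.57046449 0.09471769 0.044     ] [0.57759165 0.10811864 0.044     ]
stock (array([ 0.48061165, -0.26075856,  0.04435715]), np.float64(0.0019849005304061296)) [ 0.4797642  -0.26032417  0.044     ] [ 0.4817924  -0.26083246  0.044     ]
photometer (array([0.56604838, 0.14522655, 0.00349477]), np.float64(0.000915616108246269)) [0.56673694 0.14540046 0.        ] [0.56827431 0.15040453 0.        ]
flask (array([0.37699675, 0.27805658, 0.00290394]), np.float64(0.0016116963089304371)) [0.37594416 0.27908357 0.        ] [0.37900351 0.28225163 0.        ]
beaker (array([ 0.73033121, -0.13196941,  0.00375267]), np.float64(0.0034910157859952555)) [ 0.72971961 -0.13155037  0.        ] [ 0.73602223 -0.128706    0.        ]
```

View pics/t1.png

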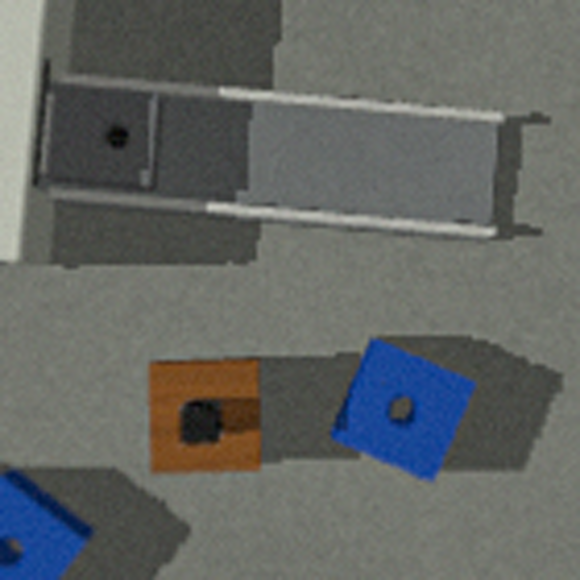

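View pics/s1.png

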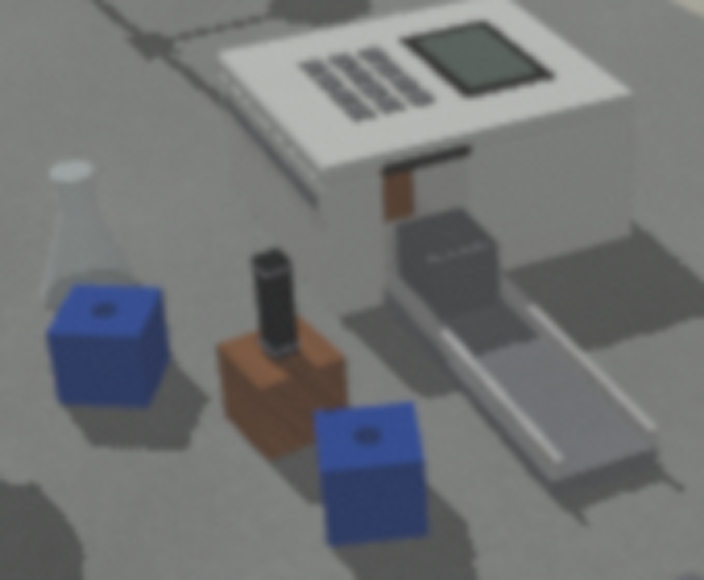

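View pics/t2.png

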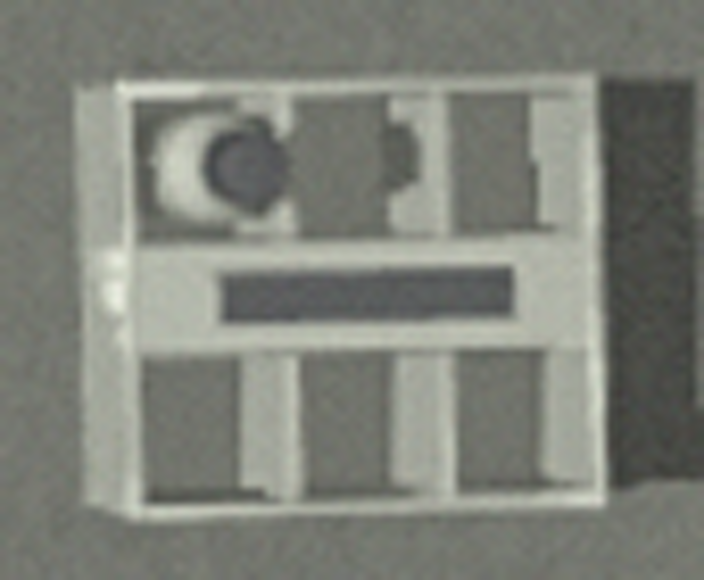

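View pics/s2.png

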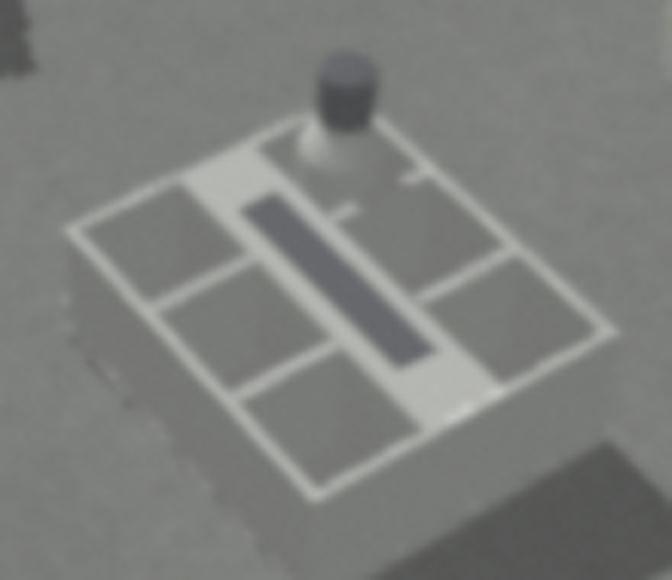

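```bash
python3 - <<'E'
from h import *
crop("top",140,270,95,230,"t3",s=4); crop("side",235,355,110,240,"s3",s=4.4)
E
```

```text
(no output)
```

View pics/t3.png

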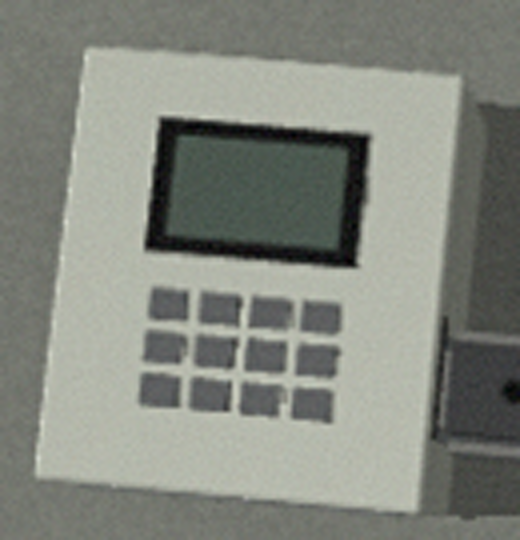

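View pics/s3.png

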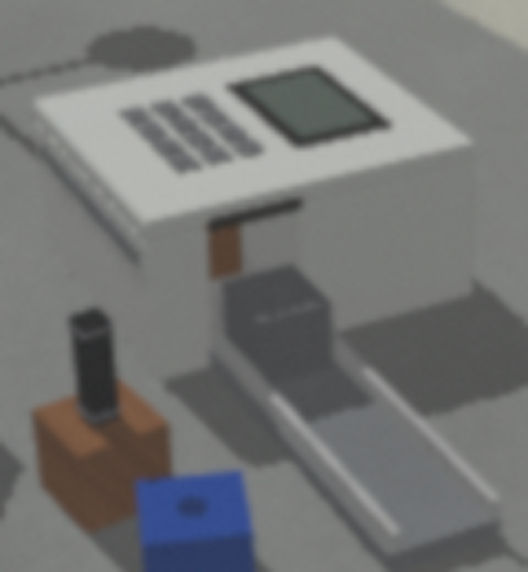

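```bash
cat > fit.py <<'E'
from h import *
from scipy.optimize import least_squares
def fit(obs,x0,zoff=None):
    # obs: list (cam, px, local xyz); solve x,y,yaw
    def W(p,l):
        c,s=np.cos(p[2]),np.sin(p[2]);l=np.array(l);return np.array([p[0]+c*l[0]-s*l[1],p[1]+s*l[0]+c*l[1],l[2]])
    def f(p): return np.concatenate([proj(c,W(p,l))[0]-np.array(px) for c,px,l in obs])
    r=least_squares(f,x0,loss="soft_l1");return r.x,r.fun.reshape(-1,2),W
E
python3 - <<'E'
from fit import *
h=.5
t=[((161.25,106.75),(.156,.2,.112)),((255.25,113.5),(.156,0,.112)),((244.5,223.25),(-.07,0,.112)),((149,214.5),(-.07,.2,.112)),((361.4,188.2),(.0345,-.235,.028)),((359.5,216),(-.0345,-.235,.028)),((268.2,193.1),(0,-.034,.06))]
s=[((243.2,133.4),(-.07,.2,.112)),((268,160.5),(-.07,0,.112)),((341.8,142.3),(.156,0,.112)),((310.5,119.1),(.156,.2,.112)),((324.8,231.1),(-.0345,-.235,.028)),((347.5,223),(.0345,-.235,.028))]
T=[("top",np.array(a)-h,b) for a,b in t];S=[("side",np.array(a)-h,b) for a,b in s]
for o in (T,S,T+S):
    x,r,W=fit(o,[.567,.145,0]);print(np.round(x,4),np.degrees(x[2]));print(np.round(r,1).tolist())
    print("recess",W(x,(0,-.034,.06)),"stop",W(x,(0,-.034-.175,.06)))
E
```

```text
[ 0.5693  0.1492 -0.0739] -4.233160631079849
[[-0.8, -0.9], [1.1, -0.3], [0.9, 0.8], [-1.5, 0.6], [0.5, -1.8], [-0.1, 1.7], [-0.4, -0.3]]
recess [0.56682067 0.11525835 0.06      ] stop [ 0.55390298 -0.05926424  0.06      ]
[ 0.5704  0.1501 -0.0715] -4.093793407699219
[[-1.7, -0.9], [-0.2, 0.3], [1.6, 0.0], [0.1, -1.2], [-1.1, 0.3], [1.7, -0.1]]
recess [0.56795025 0.11616547 0.06      ] stop [ 0.5554571  -0.05838802  0.06      ]
[ 0.5696  0.1493 -0.0723] -4.14335772578384
[[-1.0, -0.9], [1.0, -0.4], [0.9, 0.6], [-1.6, 0.6], [0.4, -2.1], [-0.1, 1.4], [-0.5, -0.4], [-1.8, -0.8], [-0.3, 0.5], [1.5, 0.2], [0.1, -1.1], [-1.3, 0.6], [1.6, 0.2]]
recess [0.56715992 0.11538891 0.06      ] stop [ 0.55451578 -0.05915371  0.06      ]
```

```bash
python3 - <<'E'
from fit import *
g=lambda o,s,q:np.array(o)+np.array(q)/s-.5
k=8.282;o=(415,215);z=.046
T=[("top",g(o,k,q),l) for q,l in [((123,86),(.057,.065,z)),((597,78),(.057,-.065,z)),((604,503),(-.057,-.065,z)),((135,517),(-.057,.065,z))]]
k=6.109;o=(300,250)
S=[("side",g(o,k,q),l) for q,l in [((65,230),(-.057,.065,z)),((317,502),(-.057,-.065,z)),((620,332),(.057,-.065,z))]]
for ob in (T,S,T+S):
    x,r,W=fit(ob,[.46,-.30,0]);print(np.round(x,4),np.degrees(x[2]));print(np.round(r,1).tolist())
print("stock model",W(x,(.034,.042,.044)))
pt=g((240,160),4.143,(201,423));ps=g((235,110),4.4,(91,316));ps2=g((190,120),4.143,(271,258))
print("pin top",tri(ps,pt),tri(ps2,pt),atz("top",pt,.116),atz("side",ps,.116))
k=4.143;o=(240,160);z=.052
T=[("top",g(o,k,q),l) for q,l in [((150,363),(.028,.028,z)),((260,359),(.028,-.028,z)),((261,470),(-.028,-.028,z)),((151,471),(-.028,.028,z))]]
x,r,W=fit(T,[.43,.066,0]);print("stand",x,np.round(r,1).tolist())
for n in ("pin_grip","pin"):
  for c in ("top","side"): print(n,c,tip_of(c,n)[:2],look_for(c,n)[:2])
p=np.array([.43,.064,.25]);print(read_qpos())
for a in (np.pi/2,0,np.pi): print(a,inverse_kinematics(p,down(a)))
E
```

```text
[ 0.4474 -0.2994  0.0217] 1.244280204048698
[[-0.3, -0.5], [0.2, -0.5], [0.8, 0.5], [-0.6, 0.5]]
[ 0.4491 -0.2995  0.0289] 1.6577696714994774
[[-0.3, -0.4], [-0.0, 0.3], [0.3, -0.1]]
[ 0.4483 -0.2996  0.0273] 1.5663261821086951
[[-0.3, -0.7], [0.2, -1.0], [1.0, -0.1], [-0.3, 0.2], [-0.6, -0.2], [-0.4, 0.6], [-0.0, 0.2]]
stock model [ 0.48113608 -0.25668822  0.044     ]
pin top (array([0.42544049, 0.06719233, 0.11710891]), np.float64(0.00010536773550202499)) (array([0.42507153, 0.06737304, 0.11589677]), np.float64(0.0007464447481989977)) [0.42541775 0.06721198 0.116     ] [0.42611885 0.06897794 0.116     ]
stand [0.42506135 0.0673945  0.02852566] [[-0.0, -0.3], [-0.1, 0.2], [0.1, -0.0], [0.1, 0.2]]
pin_grip top [{'at': [287.9, 257.6], 'confidence': 0.46}] [{'at': [292.5, 256.1], 'confidence': 0.62}]
pin_grip side [{'at': [257.1, 191.9], 'confidence': 0.72}] [{'at': [255.9, 192.8], 'confidence': 0.54}]
pin top [{'at': [291.0, 257.5], 'confidence': 0.52}] []
pin side [] [{'at': [257.6, 190.9], 'confidence': 0.64}]
[-1.34184494  0.38287297  0.04391245  1.5978812  -0.01789223  1.16118078
 -0.04988288]
1.5707963267948966 [-0.80714352 -0.06531808  0.55242153  2.1103481   0.0386978   1.08717713
  1.29712022]
0 [-0.89681299 -0.07405149  0.63898397  2.11330664  0.0498299   1.08827665
 -0.28227898]
3.141592653589793 [-1.49695251 -0.23856747  1.16159997  2.12622342  0.24283119  1.12355058
  2.68892204]
```

```bash
python3 - <<'E'
from h import *
q=down(.028)
move_gripper(.045,60)
move_ptp([.4254,.0672,.22],q)
movel([.4254,.0672,.094],q,speed=.1)
print(read_eef_pos(),read_ft_force())
move_gripper(0,60)
print(read_finger_gap(),read_eef_pos(),read_ft_force(),read_time_s())
movel([.4254,.0672,.22],q,speed=.1)
print(read_finger_gap(),read_ft_force(),read_time_s())
crop("side",190,360,100,240,"s4");crop("top",220,360,160,300,"t4")
for c in ("side","top"): print(c,tip_of(c,"pin_tip")[:2],tip_of(c,"pin_grip")[:2])
print(proj("side",[.4254,.0672,.128]),proj("top",[.4254,.0672,.128]))
E
```

```text
[0.42600769 0.06734751 0.09453577] [-0.37533188  0.1811135  -0.20083616]
0.016878833724311888 [0.4258869  0.0674095  0.09450348] [-0.06976981  0.23644056  3.08150143] 6.45
0.01728189113478549 [-0.40567868 -0.6239796  -1.14584805] 7.8583
side [{'at': [253.9, 178.8], 'confidence': 0.7}, {'at': [405.2, 220.0], 'confidence': 0.23}] [{'at': [252.7, 141.7], 'confidence': 0.55}]
top [] [{'at': [194.8, 278.4], 'confidence': 0.74}]
[[254.78984912 177.30932265]] [[287.78362623 262.0001236 ]]
```

View pics/s4.png

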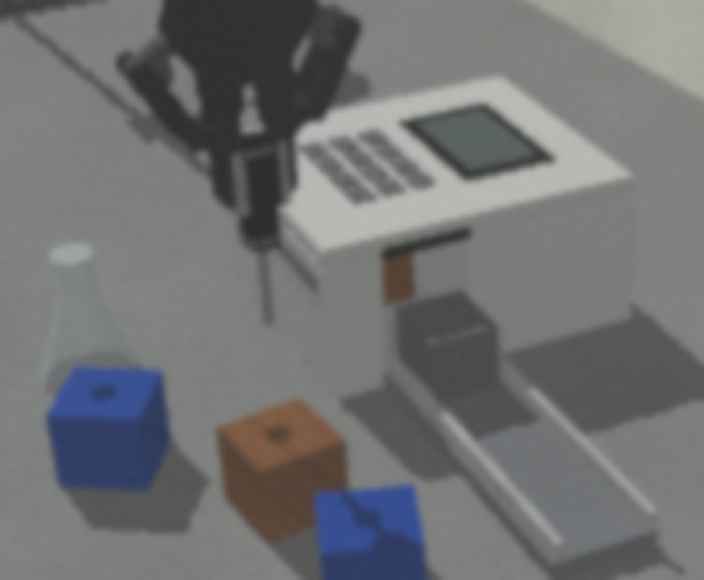

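View pics/t4.png

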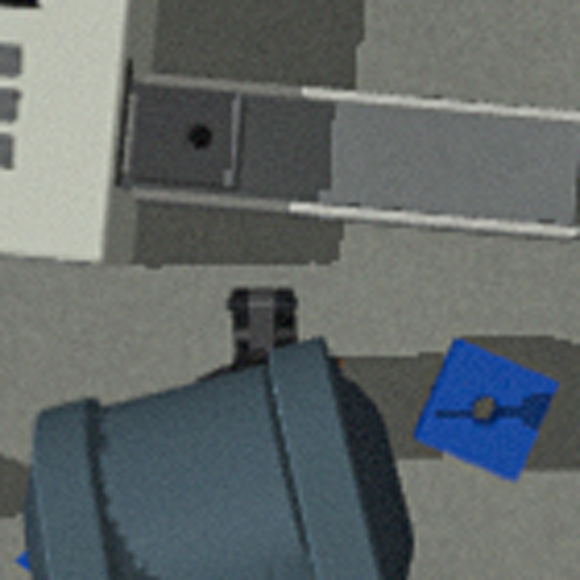

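```bash
python3 - <<'E'
from h import *
print(atz("top",(267.8,192.3),.06))
q=down(-.0723)
x,y=.5670,.1150
move_ptp([x,y,.26],q)
movel([x,y,.165],q,speed=.1)
pause(.5)
print(read_eef_pos(),read_ft_force(),read_finger_gap(),read_time_s())
crop("side",250,350,110,200,"s5")
print(tip_of("side","pin_tip")[:2],proj("side",[x,y,.073]),proj("side",[x,y,.06]))
E
```

```text
[0.56689603 0.11418568 0.06      ]
[0.56700237 0.11501659 0.16507777] [ 0.29880002 -0.28791947 -1.13724517] 0.017145468296212277 10.425
[{'at': [299.5, 171.0], 'confidence': 0.53}] [[297.99236099 173.00825697]] [[298.15609959 177.29262479]]
```

View pics/s5.png

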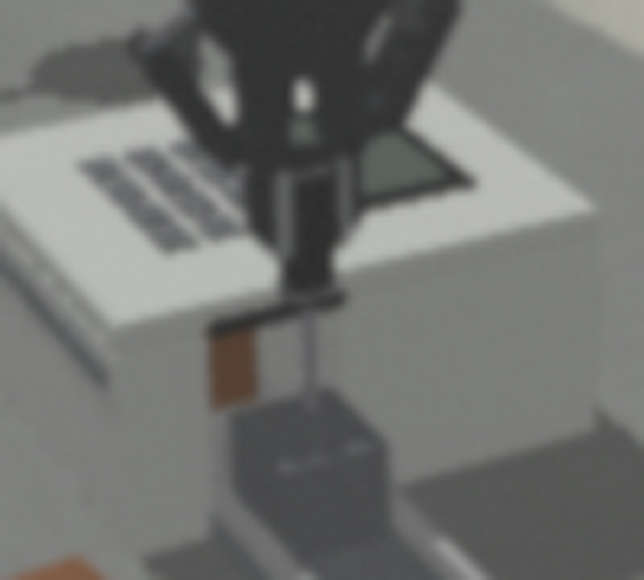

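```bash
python3 - <<'E'
from h import *
q=down(-.0723)
x,y=.5670,.1147
f0=read_ft_force()
z=.165
movel([x,y,.156],q,speed=.05)
for z in np.arange(.154,.1365,-.001):
    movel([x,y,z],q,speed=.03); pause(.08)
    f=read_ft_force()-f0; e=read_eef_pos()
    print(round(z,4),np.round(e,4),np.round(f,2))
    if f[2]>6: break
print(read_time_s(),read_finger_gap())
E
```

```text
0.154 [0.5671 0.1147 0.154 ] [ 0.81 -1.08  0.69]
0.153 [0.567  0.1147 0.153 ] [ 0.22 -0.19 -0.28]
0.152 [0.567  0.1147 0.152 ] [ 0.78  0.49 -0.01]
0.151 [0.567  0.1147 0.151 ] [ 0.39 -0.08  0.52]
0.15 [0.567  0.1147 0.15  ] [ 0.54 -0.24  0.67]
0.149 [0.567  0.1147 0.149 ] [-0.15 -0.43 -0.  ]
0.148 [0.567  0.1147 0.1479] [-0.11  0.09  0.7 ]
0.147 [0.567  0.1147 0.1469] [ 1.28 -0.14  0.1 ]
0.146 [0.567  0.1147 0.146 ] [ 0.31 -1.13 -0.2 ]
0.145 [0.567  0.1147 0.145 ] [ 0.2  -0.22 -0.21]
0.144 [0.5672 0.1147 0.1442] [0.62 0.22 0.18]
0.143 [0.5672 0.1147 0.1431] [ 0.39 -0.29  1.06]
0.142 [0.5672 0.1147 0.1421] [0.75 0.37 1.24]
0.141 [0.5672 0.1147 0.1411] [0.53 0.12 1.77]
0.14 [0.5672 0.1147 0.1401] [ 1.15 -0.38  2.71]
0.139 [0.5671 0.1147 0.1391] [-0.09 -0.49  3.68]
0.138 [0.5672 0.1147 0.1384] [0.07 0.38 6.19]
16.525 0.017293527534852225
```

```bash
python3 - <<'E'
from h import *
a=-.0723;q=down(a)
p0=np.array([.5670,.1147,.138]);d=np.array([np.sin(a),-np.cos(a),0])
s=0;log=[]
def step(s,v):
    movel(p0+d*s,q,speed=v);pause(.05)
    f=read_ft_force();e=read_eef_pos();print(round(s,4),round((e-p0)@d,4),round(e[2],4),np.round(f,1))
    return f
for s in (.003,.006,.03,.06,.09,.12,.15,.168): 
    f=step(s,.04)
    if f@d<-12: break
else:
    for s in np.arange(.170,.188,.001):
        f=step(s,.02)
        if f@d<-9: break
print(read_time_s(),read_finger_gap())
crop("side",250,400,110,240,"s6")
E
```

```text
0.003 0.0027 0.1384 [-0.4  0.9  4.9]
0.006 0.0057 0.1384 [ 0.3 -0.3  5.6]
0.03 0.0301 0.1384 [-1.   0.5  5.5]
0.06 0.06 0.1384 [ 0.1 -0.2  5.5]
0.09 0.0901 0.1384 [-1.1 -0.   6.4]
0.12 0.1201 0.1383 [-0.3 -0.2  6.3]
0.15 0.1501 0.1383 [-1.4  0.4  5.5]
0.168 0.1685 0.1383 [-1.6  1.   6.1]
0.17 0.1699 0.1383 [-1.   0.8  7.1]
0.171 0.1706 0.1383 [-0.8  0.3  7.7]
0.172 0.1715 0.1383 [-0.2  1.4  6.5]
0.173 0.1725 0.1383 [-0.9  1.6  6.9]
0.174 0.1735 0.1383 [-0.5  1.   6.2]
0.175 0.1745 0.1383 [-1.5  0.8  6.2]
0.176 0.1753 0.1383 [-1.3  1.   6.1]
0.177 0.1756 0.1383 [-2.   2.3  6.7]
0.178 0.1758 0.1383 [-0.8  2.1  6.6]
0.179 0.176 0.1383 [-1.   4.2  6.6]
0.18 0.1765 0.1383 [-0.8  4.5  6.6]
0.181 0.1773 0.1383 [-0.6  4.5  7.2]
0.182 0.1786 0.1384 [0.1 5.  6.3]
0.183 0.1796 0.1383 [-0.3  4.2  5.4]
0.184 0.1798 0.1384 [0.6 5.5 6.7]
0.185 0.1801 0.1383 [-0.9  6.   6.5]
0.186 0.1807 0.1383 [0.7 7.1 6.2]
0.187 0.1816 0.1383 [-0.6  5.4  5.6]
27.775 0.017139355255641295
```

View pics/s6.png

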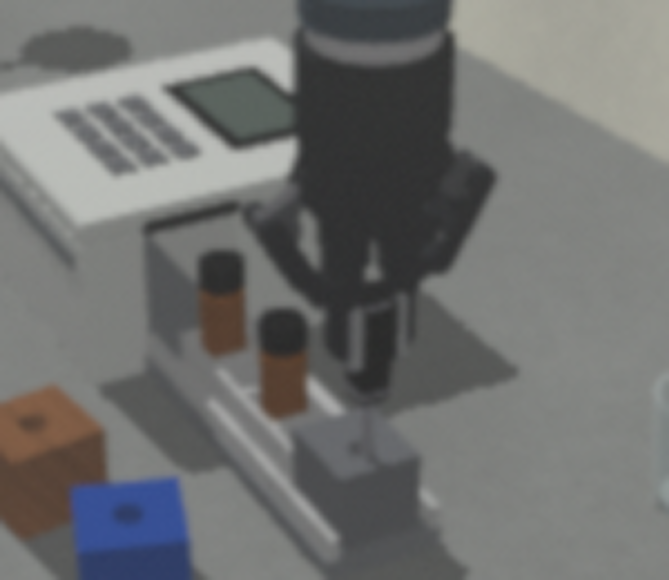

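```bash
python3 - <<'E'
from h import *
a=-.0723;d=np.array([np.sin(a),-np.cos(a),0])
e=read_eef_pos()
P0=np.array([.5696,.1493,0])+d*.209
pts=[e-[0,0,.042],e-[0,0,.078],P0+[0,0,.06],e-[0,0,.092]]
pp=proj("side",np.array(pts));print(e,P0,pp,(pp+.5-[250,110])*4.46)
print(tip_of("side","recess"),tip_of("side","pin_tip"),tip_of("side","end_face"),tip_of("top","end_face"))
im=read_camera("side");crop("side",305,365,180,240,"s7",im=im)
crop("top",230,390,150,280,"t7")
E
```

```text
[ 0.55417008 -0.06648033  0.13830844] [ 0.55450246 -0.05915399  0.        ] [[332.31425168 198.56245408]
 [332.1850809  211.5170481 ]
 [330.57103147 210.08934368]
 [332.13622957 216.42539647]] [[369.35156249 397.21854519]
 [368.7754608  454.99603452]
 [361.57680036 448.6284728 ]
 [368.5575839  476.88726828]]
[{'at': [332.7, 209.7], 'confidence': 0.6}] [{'at': [330.4, 215.8], 'confidence': 0.57}] [{'at': [335.6, 218.3], 'confidence': 0.57}] [{'at': [279.1, 194.0], 'confidence': 0.67}]
```

View pics/s7.png

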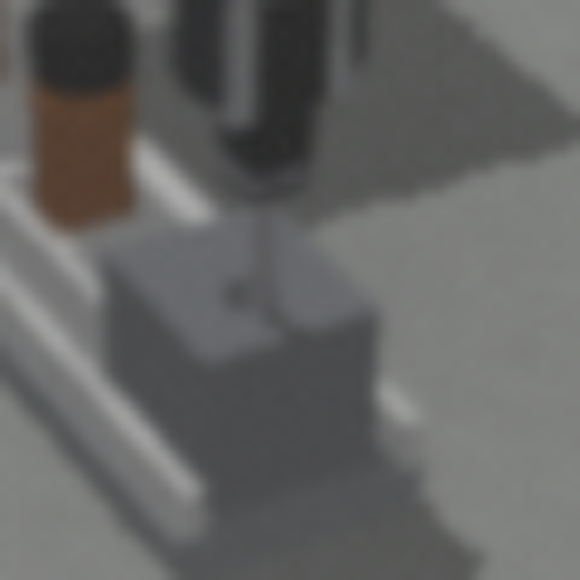

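View pics/t7.png

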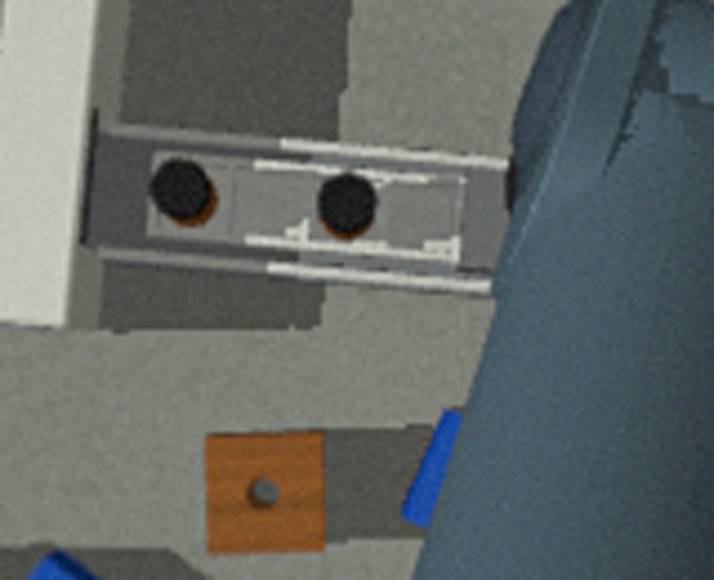

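```bash
python3 - <<'E'
from h import *
a=-.0723;q=down(a)
p0=np.array([.5670,.1147,.138]);d=np.array([np.sin(a),-np.cos(a),0])
f0=read_ft_force()
p=p0+d*.1835
movel(p,q,speed=.03);pause(.1);print(read_ft_force(),read_eef_pos())
p[2]=.155;movel(p,q,speed=.05);print(read_ft_force())
p[2]=.26;movel(p,q,speed=.15)
move_ptp([.43,.12,.26],q);pause(.3)
print(read_time_s(),read_finger_gap(),read_ft_force())
crop("side",190,400,90,250,"s8")
crop("top",230,390,150,280,"t8")
print(tip_of("side","pin_tip"),[read_eef_pos()-[0,0,.092]],proj("side",read_eef_pos()-[0,0,.092]))
E
```

```text
[-0.38282597  2.75823988  5.52425584] [ 0.55416111 -0.06571325  0.13830271]
[ 0.06981736  0.59761304 -0.11023057]
31.0333 0.01702187235504435 [-0.25364372  0.7264396  -0.2485634 ]
[{'at': [355.1, 312.4], 'confidence': 0.72}, {'at': [247.1, 153.8], 'confidence': 0.62}] [array([0.43029064, 0.11955105, 0.16799357])] [[245.77674365 152.88581393]]
```

View pics/s8.png

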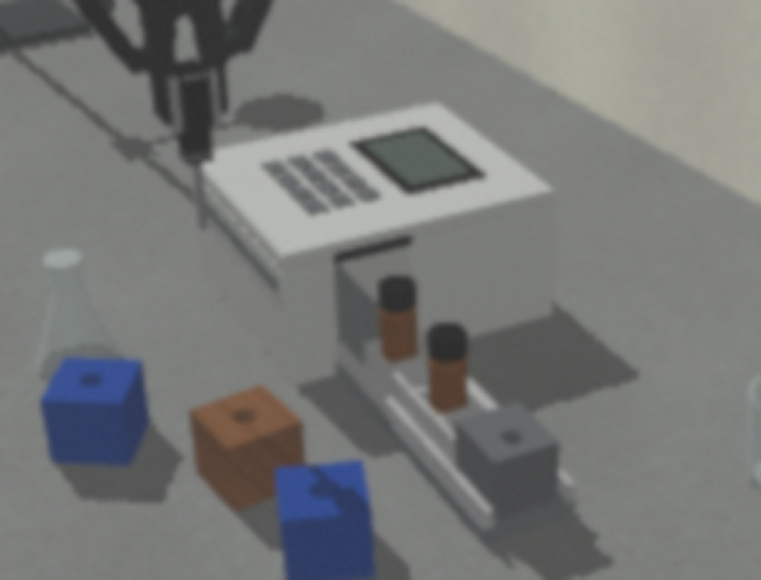

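View pics/t8.png

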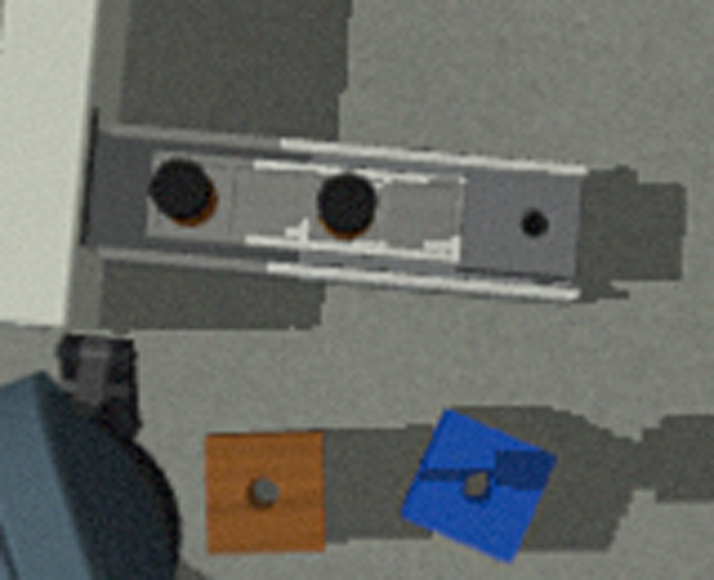

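```bash
python3 - <<'E'
from fit import *
g=lambda o,s,q:np.array(o)+np.array(q)/s-.5
k=4.4625;o=(230,150);z=.052
print("recess",atz("top",g(o,k,(533,223)),.06))
T=[("top",g(o,k,q),l) for q,l in [((206,435),(.028,.028,z)),((323,432),(.028,-.028,z)),((325,551),(-.028,-.028,z)),((207,552),(-.028,.028,z))]]
x,r,W=fit(T,[.43,.066,0]);print("stand",x,np.round(r,1).tolist())
print(atz("top",g(o,k,(264,491)),.052))
print(tip_of("top","stand_hole")[:3])
for q in ((183,190),(347,203)): print("vial",atz("top",g(o,k,q),.092))
a=-.0723
for i in range(4):
    l=np.array([0,[.019,.057,.095,.133][i]-.175]);print(i,.5696-np.sin(a)*l[1],.1493+np.cos(a)*l[1])
E
```

```text
recess [ 0.55384886 -0.05755406  0.06      ]
stand [0.42502129 0.06773638 0.02762219] [[-0.2, -0.2], [0.1, 0.1], [0.1, -0.0], [-0.0, 0.2]]
[0.4257168  0.06832777 0.052     ]
[{'at': [337.8, 260.7], 'confidence': 0.67}, {'at': [274.5, 192.7], 'confidence': 0.63}, {'at': [287.6, 260.3], 'confidence': 0.59}]
vial [0.56469069 0.10597134 0.092     ]
vial [0.55966726 0.03079489 0.092     ]
0 0.5583310236918262 -0.006292448958700486
1 0.5610760307412531 0.03160827578764963
2 0.56382103779068 0.06950900053399975
3 0.5665660448401071 0.10740972528034988
```

```bash
python3 - <<'E'
from h import *
im=read_camera("top");crop("top",325,370,175,225,"t9",im=im)
g=lambda o,s,q:np.array(o)+np.array(q)/s-.5
k=4.4625;o=(230,150)
print(atz("top",g(o,k,(576,225)),.06),atz("top",g(o,k,(581,233)),.028))
E
```

```text
[ 0.55314868 -0.07802961  0.06      ] [ 0.55152851 -0.0841452   0.028     ]
```

View pics/t9.png

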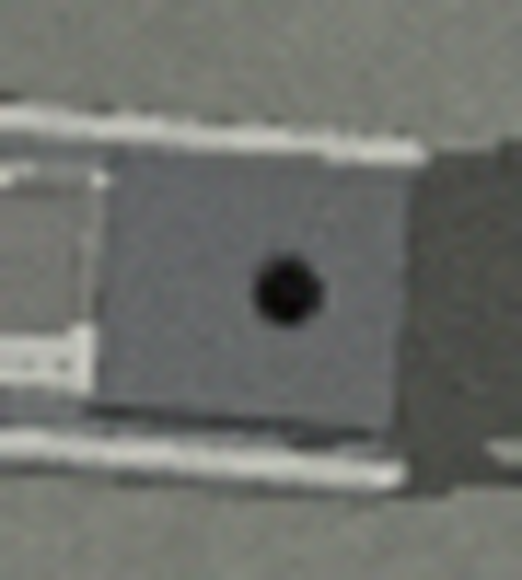

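```bash
python3 - <<'E'
from h import *
q=down(.028);x,y=.4254,.0675
move_ptp([x,y,.22],q)
movel([x,y,.155],q,speed=.12);pause(.2);f0=read_ft_force()
for z in (.146,.14,.13,.12,.11,.1,.097,.0955,.0945,.0938):
    movel([x,y,z],q,speed=.06);pause(.05);f=read_ft_force()-f0;print(z,np.round(f,1))
    if f[2]>5: break
move_gripper(.045,60)
print(read_eef_pos(),read_ft_force())
movel([x,y,.2],q,speed=.12)
move_ptp([.43,.2,.28],q);pause(.2)
print(read_time_s())
crop("side",190,400,90,250,"s10")
crop("top",230,390,150,280,"t10")
crop("top",415,500,215,285,"t11",s=8)
E
```

```text
0.146 [ 1.6 -0.   0.6]
0.14 [ 0.9  0.2 -0.3]
0.13 [ 1.3  0.6 -0.4]
0.12 [0.8 0.3 1.1]
0.11 [ 1.4  0.5 -0.7]
0.1 [0.6 0.6 0.1]
0.097 [ 1.2 -0.3  0.1]
0.0955 [0.8 0.5 0.3]
0.0945 [0.8 0.4 1.9]
0.0938 [-0.8 -0.   8.8]
[0.42520155 0.06745125 0.0936198 ] [ 0.03509778 -0.65310913 -0.43995254]
38.1417
```

View pics/s10.png

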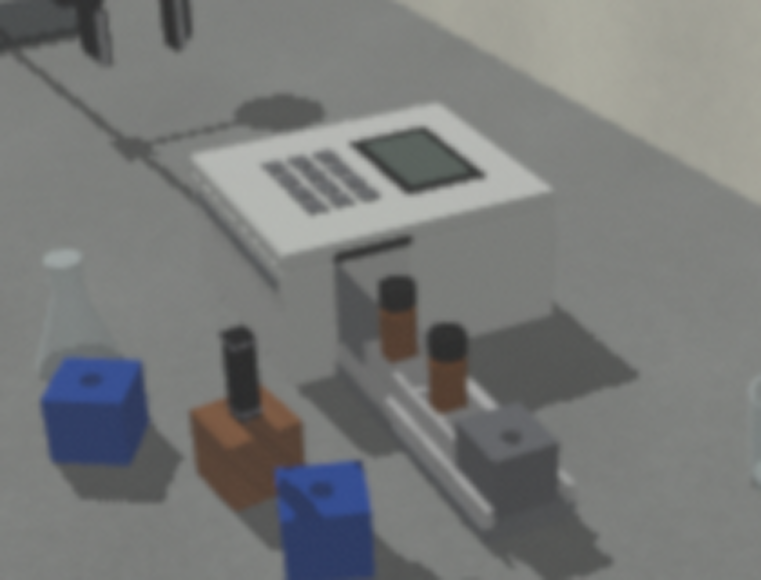

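View pics/t10.png

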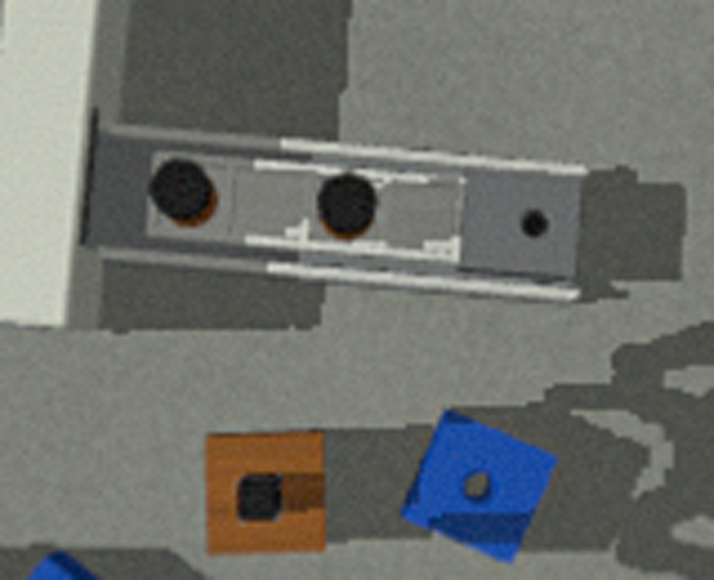

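View pics/t11.png

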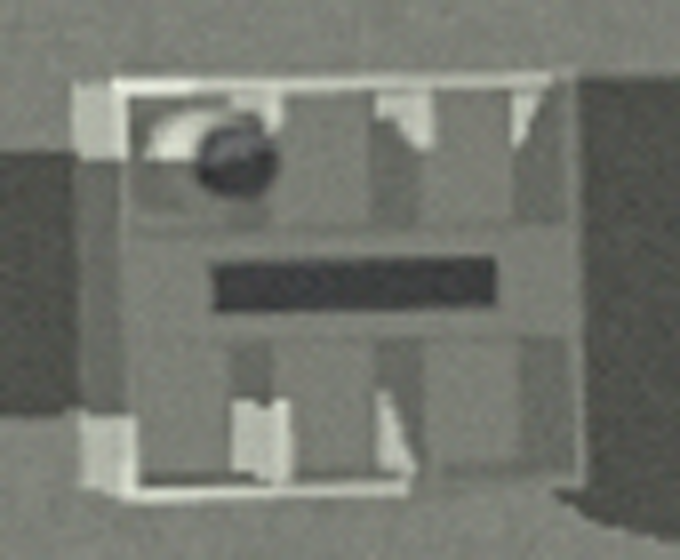

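```bash
cat > pp.py <<'E'
from h import *
a=-.0723
def pick(x,y):
    q=down(a);move_gripper(.06,40)
    move_ptp([x,y,.24],q);movel([x,y,.11],q,speed=.15);movel([x,y,.085],q,speed=.06)
    print("at",read_eef_pos(),read_ft_force());move_gripper(0,40)
    print("gap",read_finger_gap(),read_eef_pos(),read_ft_force(),read_time_s())
    movel([x,y,.2],q,speed=.12);print("gap",read_finger_gap(),read_ft_force())
E
python3 - <<'E'
from pp import *
g=lambda o,s,q:np.array(o)+np.array(q)/s-.5
for s,t in (((447,333),(347,203)),((397,286),(183,190))): print(tri(g((190,90),3.624,s),g((230,150),4.4625,t)))
pick(.5603,.0314)
crop("side",190,400,90,250,"s12")
E
```

```text
(array([0.56035499, 0.03043846, 0.09162911]), np.float64(0.001491867175499817))
(array([0.56509811, 0.10581258, 0.09156751]), np.float64(0.0008339257184284213))
at [0.56004909 0.03124521 0.08459663] [-0.23752289 -0.91805507  0.11549678]
gap 0.02667949448288649 [0.56070794 0.03136029 0.08544475] [-1.08693893 -0.72824093  1.66458239] 41.4417
gap 0.027079147154816352 [-0.00148787  0.36186241 -0.67372172]
```

View pics/s12.png

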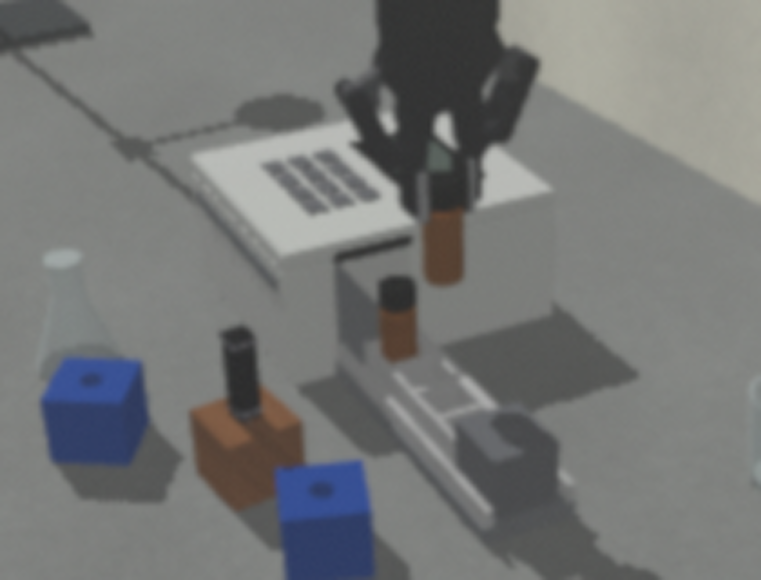

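```bash
python3 - <<'E'
from h import *
crop("top",380,520,190,300,"t13",s=5.5)
crop("side",290,420,240,355,"s13",s=5)
E
```

```text
(no output)
```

View pics/t13.png

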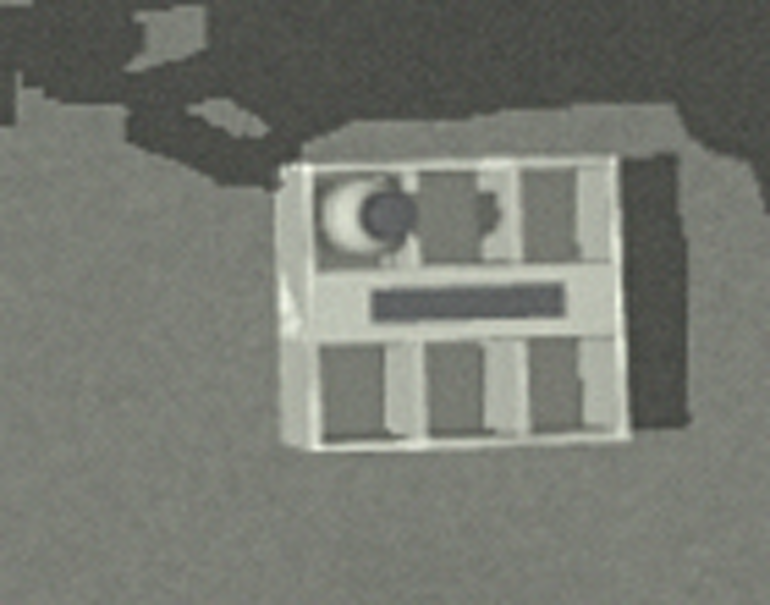

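View pics/s13.png

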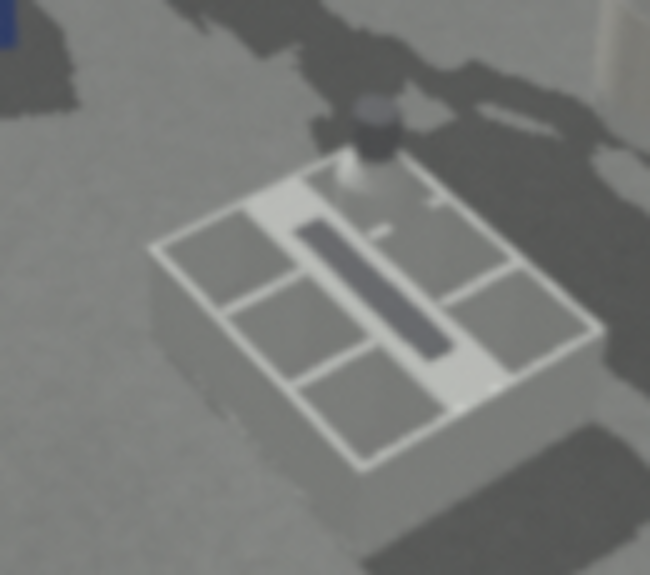

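```bash
cat > cf.py <<'E'
from fit import *
g=lambda o,s,q:np.array(o)+np.array(q)/s-.5
z=.046
def crate(to,tk,tq,so,sk,sq):
    T=[("top",g(to,tk,q),l) for q,l in zip(tq,[(.057,.065,z),(.057,-.065,z),(-.057,-.065,z),(-.057,.065,z)]) if q]
    S=[("side",g(so,sk,q),l) for q,l in zip(sq,[(-.057,.065,z),(-.057,-.065,z),(.057,-.065,z)]) if q]
    for ob in (T,S,T+S):
        x,r,W=fit(ob,[.46,-.30,0]);print(np.round(x,4),np.round(r,1).tolist())
    return x,W
E
python3 - <<'E'
from cf import *
x,W=crate((380,190),5.5,[(308,165),(618,156),(630,437),(315,450)],(290,240),5,[(148,247),(362,471),(606,328)])
for l in [(-.034,y,.004) for y in (-.042,0,.042)]: print(W(x,l),proj("top",W(x,(l[0],l[1],.046))))
E
```

```text
[ 0.4601 -0.3129  0.0327] [[-0.7, -0.6], [0.5, -0.5], [0.3, 0.6], [-0.1, 0.5]]
[ 0.4613 -0.312   0.0368] [[-0.5, -0.4], [0.1, 0.2], [0.3, -0.0]]
[ 0.4606 -0.3125  0.0357] [[-0.9, -0.8], [0.2, -0.8], [0.2, 0.2], [-0.2, 0.3], [-0.6, -0.1], [-0.1, 0.6], [0.3, 0.4]]
[ 0.42815884 -0.35568035  0.004     ] [[483.86447567 259.04712747]]
[ 0.42666185 -0.31370703  0.004     ] [[465.337965   259.79904803]]
[ 0.42516485 -0.27173372  0.004     ] [[446.56369034 260.52518246]]
```

```bash
cat >> pp.py <<'E'
def place(x,y,yaw,zmin=.066):
    q=down(yaw)
    move_ptp([x,y,.2],q);movel([x,y,.125],q,speed=.12);pause(.2);f0=read_ft_force()
    z=.118
    movel([x,y,z],q,speed=.05)
    while z>zmin:
        z-=.006 if z>.08 else .0015
        movel([x,y,z],q,speed=.06);pause(.04);f=read_ft_force()-f0
        if f[2]>3 or np.hypot(f[0],f[1])>5: break
    print("z",z,read_eef_pos(),np.round(f,1),read_time_s())
E
python3 - <<'E'
from pp import *
place(.4282,-.3557,.034)
crop("side",290,420,220,355,"s14",s=4)
E
```

```text
z 0.06849999999999995 [ 0.42838994 -0.35609605  0.06938514] [-0.9  0.8  7.3] 48.9833
```

View pics/s14.png

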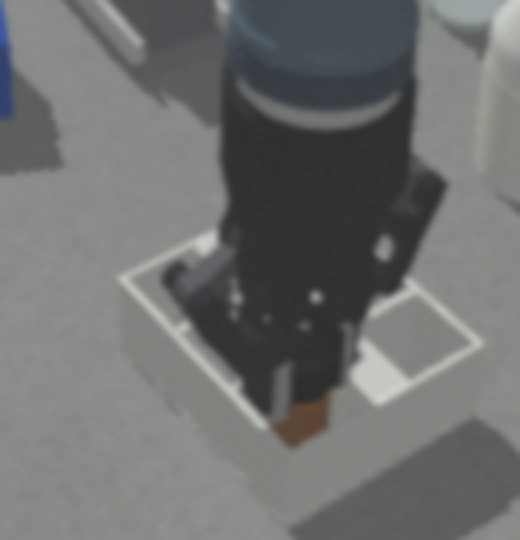

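```bash
python3 - <<'E'
from pp import *
move_gripper(.042,40)
movel([.4282,-.3557,.1],down(.034),speed=.06);movel([.4282,-.3557,.22],down(.034),speed=.15)
pick(.5655,.1068)
print(read_time_s())
crop("top",380,520,190,300,"t15",s=5.5)
crop("side",290,420,240,355,"s15",s=5)
E
```

```text
at [0.56527704 0.10668952 0.08462961] [ 0.72072548  0.13922951 -0.44919667]
gap 0.026955649649071954 [0.56584398 0.10675672 0.0854358 ] [-0.5164031  -0.56636666  1.53654095] 55.0083
gap 0.02653019270575067 [-0.15948499  0.37859342 -0.17973093]
56.1167
```

View pics/t15.png

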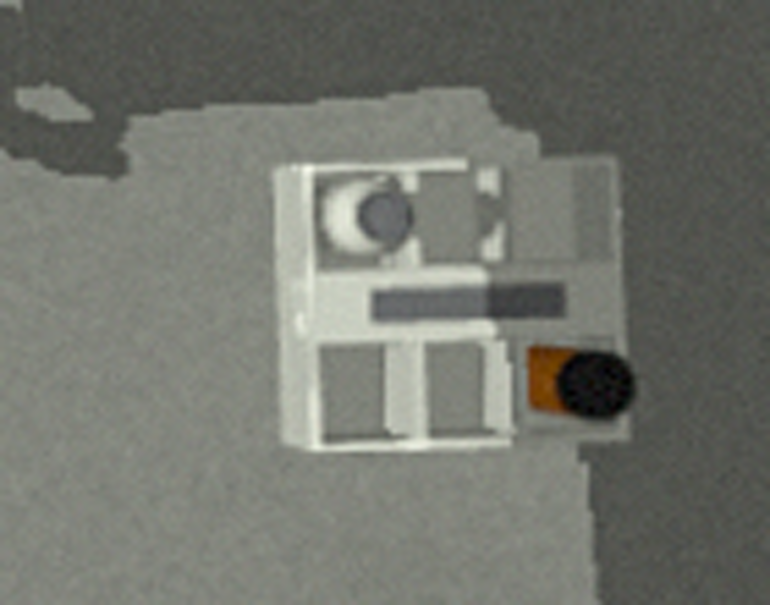

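View pics/s15.png

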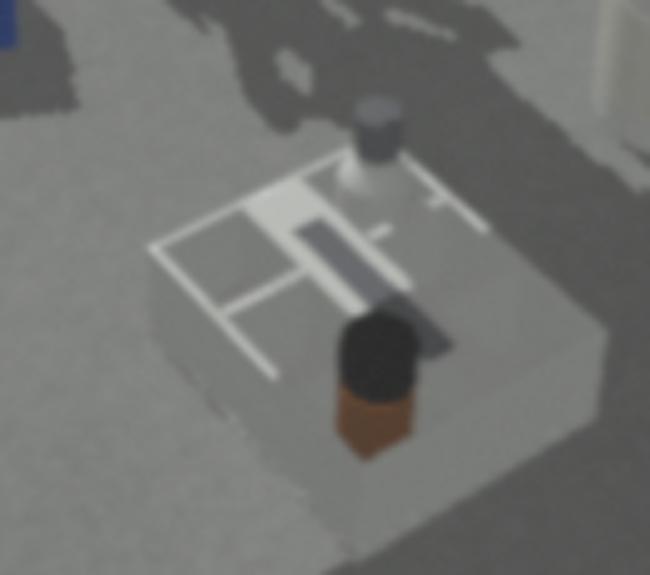

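Vial 1 stands in its cell (crate rim corners at the same pixels as before, so it has not moved again). Now I place vial 3 in the −x, +y cell.

```bash
python3 - <<'E'
from pp import *
x,y=.4252,-.2717
place(x,y,.034)
z=read_eef_pos()[2]
if .067<z<.072:
    move_gripper(.042,40)
    movel([x,y,.1],down(.034),speed=.06);movel([x,y,.24],down(.034),speed=.15)
    move_ptp([.45,.1,.3],down(0))
    crop("top",230,520,90,310,"t16");crop("side",290,420,225,355,"s16",s=4)
    print(read_time_s())
E
```

```text
z 0.06849999999999995 [ 0.42549383 -0.2720815   0.06935657] [-0.5  1.7  7. ] 62.475
66.0417
```

View pics/t16.png

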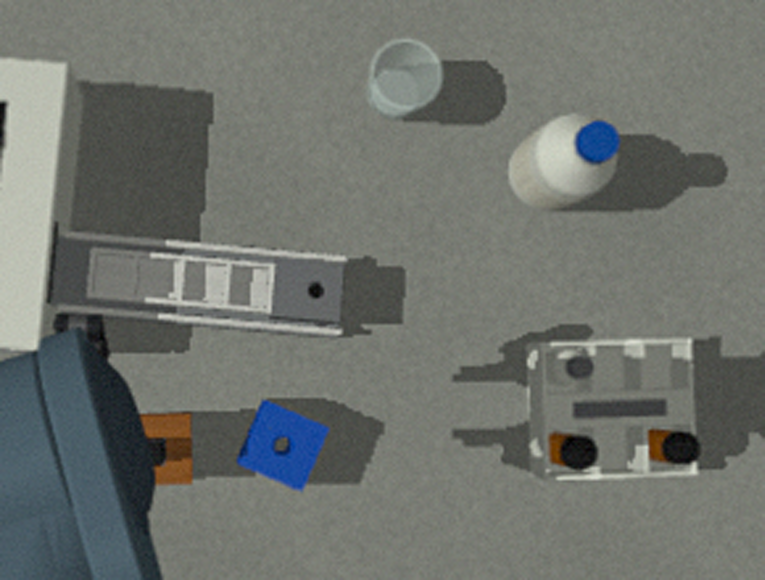

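View pics/s16.png

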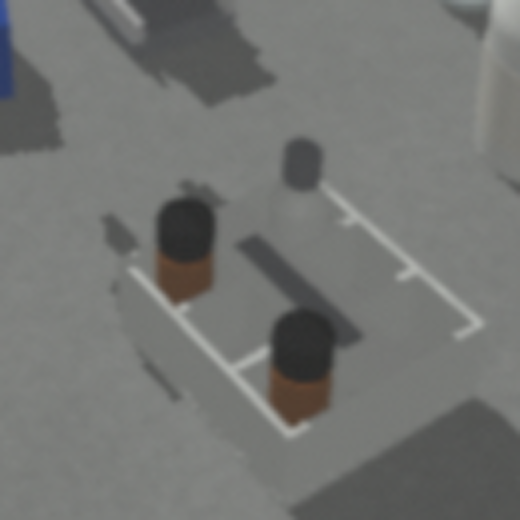

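```bash
python3 - <<'E'
from h import *
a=-.0723;q=down(a);o=np.array([.5696,.1493,0]);d=np.array([np.sin(a),-np.cos(a),0])
P=lambda s,z:o+d*s+[0,0,z]
move_gripper(0,60)
move_ptp(P(.28,.25),q);movel(P(.28,.055),q,speed=.12);pause(.2)
f0=read_ft_force();print(read_eef_pos(),f0)
def st(s,v):
    movel(P(s,.055),q,speed=v);pause(.05)
    f=(read_ft_force()-f0);e=read_eef_pos();print(round(s,4),round((e-o)@d,4),np.round(f,1));return f@d
for s in list(np.arange(.25,.079,-.01)): 
    if st(s,.05)>25: print("stop");break
else:
  for s in np.arange(.075,.055,-.001):
    if st(s,.02)>18: break
print(read_time_s())
crop("top",230,390,150,280,"t17");crop("side",230,380,100,240,"s17")
E
```

```text
[ 0.5497509  -0.12999779  0.05550028] [0.09913037 0.47038308 0.32307128]
0.25 0.2505 [-0.3 -0.1 -0.6]
0.24 0.2396 [ 0.3 -0.4  0.3]
0.23 0.2293 [-0.5  0.1  0. ]
0.22 0.2192 [-0.1 -0.9 -0.8]
0.21 0.2093 [-0.  -0.6  0.6]
0.2 0.1993 [-0.2 -1.  -0.2]
0.19 0.1893 [ 0.2 -0.1 -0.5]
0.18 0.179 [ 0.2 -1.2 -0.4]
0.17 0.1691 [-0.5 -0.1 -0.4]
0.16 0.1593 [ 1.1 -1.6 -1.1]
0.15 0.1495 [-0.5 -0.8  0.6]
0.14 0.1387 [ 0.   0.5 -0.8]
0.13 0.1292 [-0.6 -0.8  0.1]
0.12 0.1192 [ 0.6 -1.3 -0.5]
0.11 0.1097 [ 0.1 -1.5 -0.6]
0.1 0.0986 [-0.3 -0.8 -0.7]
0.09 0.0892 [-0.7 -0.6 -1.1]
0.08 0.0792 [-0.8  0.3 -1. ]
0.075 0.0753 [-1.1 -2.5 -0.2]
0.074 0.0744 [ 0.2 -3.6  0.9]
0.073 0.0732 [-0.4 -3.9  0.6]
0.072 0.0708 [ 0.2 -1.8  0. ]
0.071 0.0698 [-0.2 -0.2 -0.1]
0.07 0.0698 [-0.1 -0.5 -0.2]
0.069 0.069 [-0.3  1.   0.2]
0.068 0.0679 [ 0.1 -0.7 -0.7]
0.067 0.0673 [-0.4 -1.1  0.3]
0.066 0.0661 [ 0.3 -1.9  0.1]
0.065 0.0658 [-0.2 -3.2  0.3]
0.064 0.0658 [-0.3 -5.6  1.2]
0.063 0.0658 [-0.2 -6.6  1.6]
0.062 0.0657 [-1.9 -7.7  2.6]
0.061 0.0657 [-1.9 -9.3  2.6]
0.06 0.0657 [ -1.9 -10.1   2.9]
0.059 0.0657 [ -1.6 -11.3   2.8]
0.058 0.0657 [ -2.2 -12.6   3.7]
0.057 0.0656 [ -3.2 -15.4   4.8]
0.056 0.0656 [ -3.2 -15.2   5.6]
83.2417
```

View pics/s17.png

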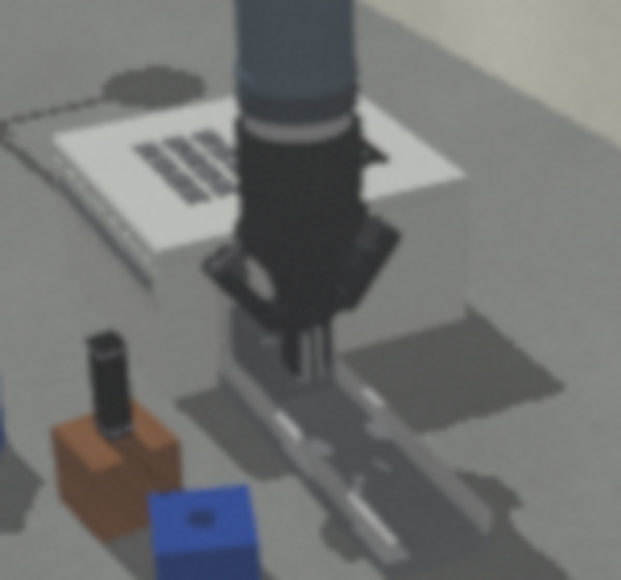

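```bash
python3 - <<'E'
from h import *
a=-.0723;q=down(a);o=np.array([.5696,.1493,0]);d=np.array([np.sin(a),-np.cos(a),0])
P=lambda s,z:o+d*s+[0,0,z]
movel(P(.11,.055),q,speed=.08);movel(P(.11,.28),q,speed=.15)
move_ptp([.3,.42,.3],q);pause(.3)
crop("top",170,500,90,310,"t18");crop("side",190,450,100,350,"s18")
im=read_camera("top");crop("top",240,310,170,220,"t19",im=im)
print(read_time_s(),read_finger_gap())
E
```

```text
87.9583 0.0003899421661642127
```

View pics/t18.png

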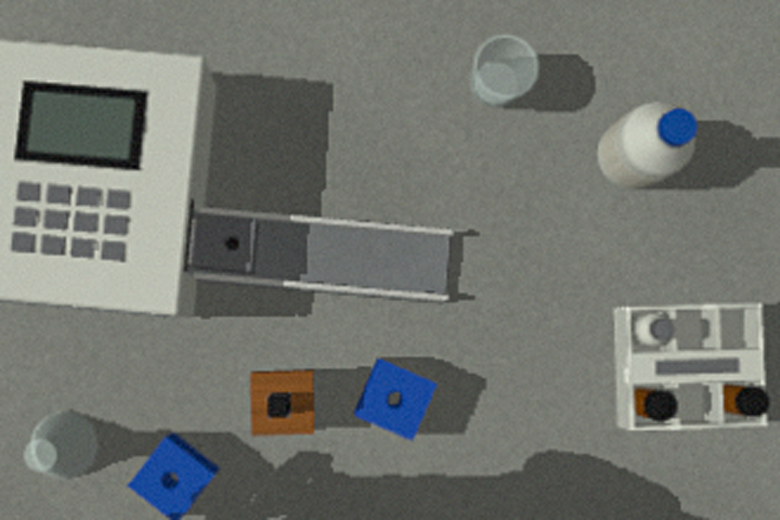

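View pics/s18.png

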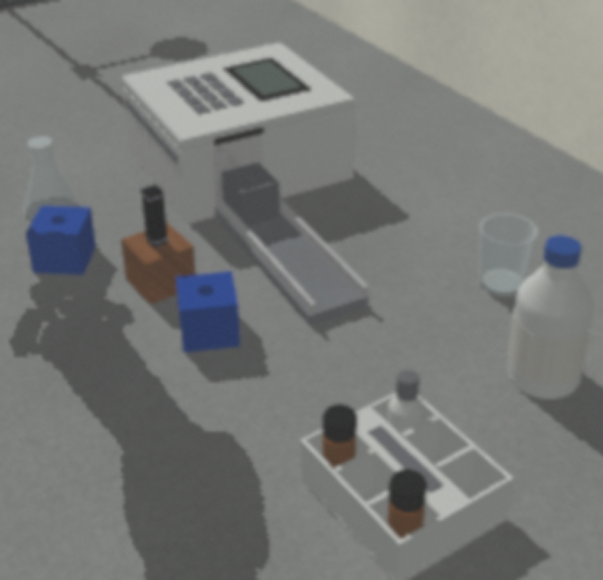

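View pics/t19.png

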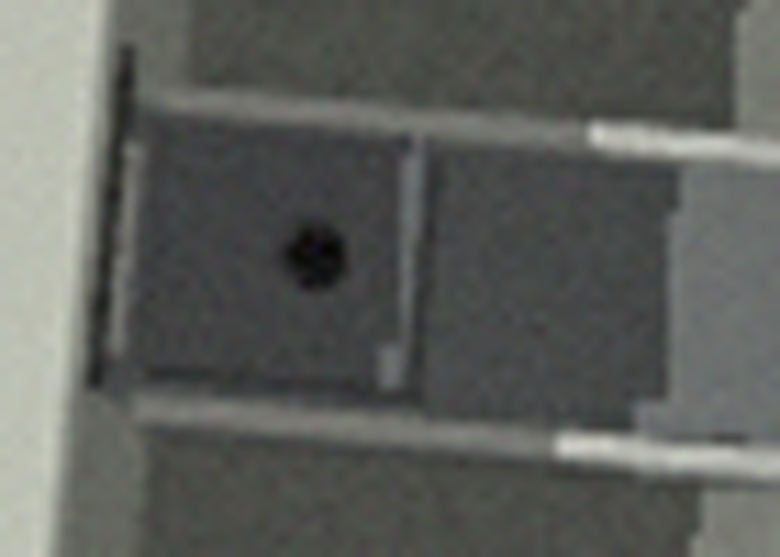

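```bash
python3 -c "
from bench import *
sign_off(); print(read_time_s())"
```

```text
the job is handed in; nothing more can be done
the job is handed in; nothing more can be done
```

The photometer is unloaded and the carriage is pushed home. I handed the job in at about 88 s.

- **Release and push out:** I took the pin from the brown stand; the two blue blocks are look-alikes and were left alone. I held the button fully down with about 6 N while pushing the carriage out. The pin tilted slightly in the grip at the stop. The push travel and the 6 mm gap between the end block and the end of the bed (about 5.5 mm expected) both put the carriage at its stop. The recess measured directly from the top camera gave only 172.6 mm of travel, about 2 mm short of 175 mm; I put that down to calibration error.
- **Pin:** It stands upright in its stand again, and both camera views show it.
- **Vials:** Only two were present, in wells 1 and 3. Before the first placing the crate had been knocked about 18 mm aside, so I measured it again. The vials now stand upright on the cell floors in the crate's −x row, at −y and +y. The stock bottle is still in its cell.
- **Carriage home:** It clicked over the last notch and met a hard stop within 0.2 mm of the expected home position, reaching about 15 N. The recess is back at its starting pixel, about (268, 192.5) in the top view.
- **Bystanders:** The flask, reagent bottle and beaker look untouched in the last pictures.

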